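# Set the blank to the scribed line and hold it down

## Robot

A 6-joint arm with a two-finger parallel gripper is mounted at the origin on a cart in front of the work surface, level with it; the furniture and walls round the work are solid. World frame = base frame: x ahead of the robot, y to its left, z up, the work surface at z = 0. Lengths are in mm, angles in rad, forces in N, time in s.
With the tool pointing down it reaches from about 350 to 775 mm from the base axis. Payload 7.3 kg.
Tool frame: the origin (TCP) lies midway between the tips of the shut fingers; the grasp point (between the pads) lies 19 mm behind it; z points along the fingers, y is the direction in which the jaws open and shut (so a half turn about z gives the same grasp; the last joint's range is limited). The gripper opens to 92 mm and grips with 3 to 60 N. Pads are 19 mm wide; open, the fingers measure 130 mm over their backs; the gripper's body (75 mm by 190 mm) begins 47 mm behind the grasp point.
Start: joints at [-1.458, 0.342, 1.524, -0, 1.275, -0.146], TCP at [134.38, -507.53, 226.741] pointing down, gripper open.
Joint ranges: [-2.53, 2.53], [-0.77, 2.02], [0.04, 2.7], [-1, 4.14], [0.28, 2.66], [-3.11, 3.11]. Speed limits (rad/s): [2.57, 2.57, 3.14, 3.14, 3.14, 3.14].

## Interface

Orientations are given as [roll, pitch, yaw] about the fixed x, y, z axes, in that order (R = Rz(yaw) Ry(pitch) Rx(roll)).
In Python, from plant import sensors, imaging, ticket gives the robot as it stands. The module is installed in compiled form; this text tells all that it offers.
- The arm moves only by the tool arm_command, never from a script. Its argument "increments" is one flat list of numbers, 5 for each row, row after row: the closure, from 0 (fully open) to 1 (shut), then the shift along the tool's x, y, z in mm, then the turn about the tool's z in degrees. In form: [hand, dx, dy, dz, spin, hand, dx, dy, dz, spin, ...]. A call has 1 to 20 rows; each row is the pose to reach, as a shift and turn from the pose commanded when the call began, along the tool's axes at that moment; what a row does not reach only later rows make up. A row lasts 1/8 s, in which the tool goes at most 62.5 mm and 10.7 degrees, less where a joint would pass 70% of its speed; a pose out of reach is approached as far as the arm can. A call with a gripper value outside its range is refused whole. The fingers move at their own pace and stop on an object; the grip force is fixed at half the most. Time passes only in rows, so rows that repeat a pose let the fingers close. It gives the time, the measured TCP pose, the force and the opening at its end, in the units of the state.
- sensors.get_obs(): the state, without advancing time (a new reading comes with each control period).
- imaging.capture(name): name is "scene" or "top" or "wrist"; returns the picture (420x560x3 uint8, blue, green, red); there is no depth.
- imaging.calibration(name): a dict with "fx", "fy", "cx", "cy" (pixels), "world_to_cam" (4x4, takes a point from world to camera coordinates); the wrist camera has in their place "hand_eye" (4x4, takes a point from camera to tool coordinates, whose origin is the TCP and whose axes are the flange's). Camera axes: x right, y down, z forward; pixel columns grow to the right and rows downward; lengths in mm; the calibration is good to about 2 mm. A picture is of the moment at which its call begins: read the wrist's pose just before it. calibration takes no time and is no camera call.
- ticket.close_job(): hands the job in, once; it reports no verdict.
The state is a dict: "time": time; "joint_positions": joint angles; "dq": joint speeds; "tau": joint torques, N m; "tool_pos": TCP position; "tcp_rot": TCP orientation; "contact_force": force on the tool from outside, world axes, zero at the start; "moment": the same for the moment, N m; "grip_width": finger opening in mm.
Only numpy, scipy, OpenCV 4.12 (cv2) and the standard library are available. Lean on these libraries where they do the work, as an engineer would, in place of code of your own. Each camera call takes 0.05 s, during which the arm holds its last target. There are 200 camera calls.

## Task

Push the steel blank along the channel of the setting board until its leading end edge meets the scribed line that crosses the board, keeping it down in the channel. Nothing stops it there, so stop it on the line yourself; then swing the hold-down arm fully across, over the blank, and leave the other loose things beside the board where they lie.

Things in the scene. Friction and masses are not known exactly. Their poses are not given: they have to be found in the camera images.
- board: Setting board: a fixed, bare metal plate 240 x 100 x 10 mm lying on the bench. Origin: centre of its underside; x along its length (pushing direction, away from the robot), y across, z up. Its top is 10 mm up. Two rails, 7 mm wide, run the whole length with centres at y = -20 and +20 mm, tops 16 mm above the bench; between them lies an open-ended channel 33 mm wide. Small rule marks on the right rail (y = -20) are not the scribed line.
- line: The scribed line: the dark line 2.5 mm wide that crosses the whole board at right angles to the channel (interrupted only by the rails), a flat mark without height. Origin: middle of the line on the board's top, centre of the channel; x along the channel as the board's, y along the line. It lies 20 to 60 mm beyond the board's middle.
- blank: The blank: a loose steel bar 70 long x 30 wide x 20 mm high, about 0.3 kg, lying lengthwise in the channel on the board's top, its top 30 mm above the bench, so it stands 14 mm above the rails. Origin: centre of its underside; x along its length toward the leading end, z up. It slides with ordinary friction and stops when no longer pushed. It starts short of the line, by 30 to 100 mm.
- front_edge (a point): Middle of the blank's leading lower end edge, 35 mm along the blank's x from its origin: the edge to be set on the line.
- hold_down (a joint): Angle of the hold-down arm about its upright pivot, rad: 0 = along the board, pointing to the board's +x, beside the channel; grows clockwise seen from above; 1.571 = fully across the channel, pointing to the board's -y (hard stop). It stays where it is left; light friction (about 1.5 N at the knob); it starts open, between 0 and 0.3. Arm of flat steel, 16 mm wide, 6 mm thick, underside 33 mm above the bench, 3 mm above the blank.
- pivot (a point): Pivot of the hold-down arm, on top of the arm, 39 mm above the bench: at x = 5, y = 38 mm on the board.
- knob (a point): Middle of the hold-down arm's upright round black knob, 16 mm in diameter, from 39 to 69 mm above the bench, this point 57 mm above it; 52 mm out from the pivot.
- near_ring: Bystander: loose plated metal ring with a small ear, 62 x 74 x 9 mm, flat on the bench to the right of the board. Origin: centre of its underside.
- near_marker: Bystander: marker pen, white and green, 135 mm long, 17 mm thick, lying on the bench to the left of the board. Origin: under its centre.
- tin: Bystander: round flat tin with a lid, 70 mm in diameter, 31 mm high, standing on the bench farther right. Origin: centre of its underside.

How it is judged:
By the outcome, as a careful person would: the job done as asked, in the order asked, and still so for the second after the job is handed in, with the robot touching nothing.
It also fails if it takes over 54 s, if anything falls off the work surface, if the arm or the gripper's body presses on something with over 40 N, if the wrist force passes 120 N, or if a joint passes its speed limit or range.

## Working session

There is one attempt and no reset: what is moved stays moved. The work goes in short steps, Python scripts to look and compute and a tool call to move; the robot and the scene stay as the last step left them, time stands still between calls to the robot, and variables do not carry over. Pictures are saved under pics/ and viewed, about 8 in all and at most 12, crops included, and the job is handed in when it is done.

Besides the shell and the picture viewer there is one more tool, called after "Call:" by a JSON object that holds its "op" and its "data", one argument or row to a line. arm_command: Moves the arm, as the interface text tells. Its arguments: {"type":"object","properties":{"increments":{"type":"array","items":{"type":"number"}}},"required":["increments"]}

```bash
mkdir -p pics; python3 - <<'E'
from plant import sensors, imaging
import cv2
o=sensors.get_obs();print({k:o[k] for k in('time','tool_pos','tcp_rot','contact_force','grip_width')})
for n in('top','scene'):
    cv2.imwrite(f'pics/{n}0.png',imaging.capture(n));print(n,imaging.calibration(n))
print(imaging.calibration('wrist'))
E
```

```text
{'time': 0.0, 'tool_pos': array([ 134.34971392, -507.09641247,  226.06183605]), 'tcp_rot': array([-3.14009348e+00, -2.34868235e-04,  2.58808376e-01]), 'contact_force': array([-0.64829101, -0.12696907, -0.69145161]), 'grip_width': 92.16565134962038}
top {'fx': 392.84681577181755, 'fy': 392.84681577181755, 'cx': 272.3127842633751, 'cy': 212.34927089893583, 'world_to_cam': array([[ 1.32502526e-02, -9.99884485e-01, -7.44627810e-03,
         2.12903084e+02],
       [-9.99396247e-01, -1.30038459e-02, -3.22186386e-02,
         4.57679582e+02],
       [ 3.21180866e-02,  7.86868749e-03, -9.99453107e-01,
         9.10803985e+02],
       [ 0.00000000e+00,  0.00000000e+00,  0.00000000e+00,
         1.00000000e+00]])}
scene {'fx': 467.07806848252454, 'fy': 467.07806848252454, 'cx': 277.7120059562273, 'cy': 208.96693432534624, 'world_to_cam': array([[-5.70564045e-01, -8.21119440e-01, -1.48167437e-02,
         4.61076858e+02],
       [-6.33717618e-01,  4.51677850e-01, -6.28004061e-01,
         2.33193393e+02],
       [ 5.22358738e-01, -3.48926906e-01, -7.78068997e-01,
         8.85517344e+02],
       [ 0.00000000e+00,  0.00000000e+00,  0.00000000e+00,
         1.00000000e+00]])}
{'fx': 329.97929660721076, 'fy': 329.97929660721076, 'cx': 281.83707247397206, 'cy': 209.4726252934884, 'hand_eye': array([[-6.97163423e-04, -9.58032407e-01, -2.86659069e-01,
         7.72164817e+01],
       [ 9.99999748e-01, -6.29032558e-04, -3.29763406e-04,
         1.73827506e+00],
       [ 1.35606142e-04, -2.86659227e-01,  9.58032604e-01,
        -1.57341146e+02],
       [ 0.00000000e+00,  0.00000000e+00,  0.00000000e+00,
         1.00000000e+00]])}
```

View pics/top0.png

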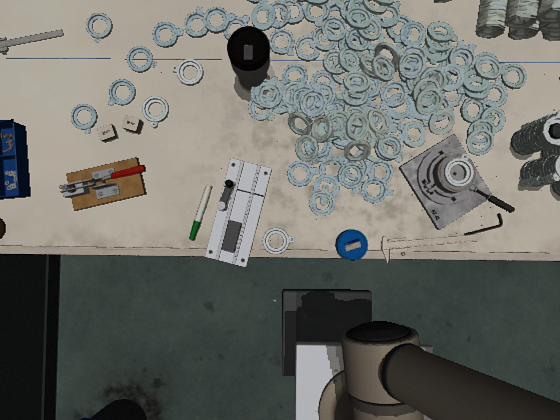

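View pics/scene0.png

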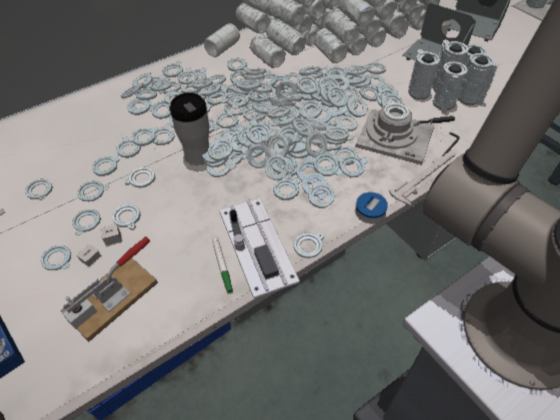

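The top view shows the board at about (238,212), the blank at (231,236), the knob at (228,184), the marker at (201,212) and the ring at (278,240). I'll zoom in.

```bash
cat > h.py <<'E'
import numpy as np,cv2
from plant import sensors,imaging
from scipy.spatial.transform import Rotation as Ro
def cam(n,o=None):
    c=imaging.calibration(n);K=np.array([[c['fx'],0,c['cx']],[0,c['fy'],c['cy']],[0,0,1]])
    if n=='wrist':
        T=np.eye(4);T[:3,:3]=Ro.from_euler('xyz',o['tcp_rot']).as_matrix();T[:3,3]=o['tool_pos'];M=T@c['hand_eye']
    else: M=np.linalg.inv(c['world_to_cam'])
    return K,M
def ray(KM,uv,z):
    K,M=KM;uv=np.atleast_2d(uv).astype(float)
    d=(M[:3,:3]@np.linalg.solve(K,np.c_[uv,np.ones(len(uv))].T)).T
    return M[:3,3]+d*((z-M[2,3])/d[:,2])[:,None]
def proj(KM,P):
    K,M=KM;q=np.linalg.inv(M)@np.r_[P,1];p=K@q[:3];return p[:2]/p[2]
E
python3 - <<'E'
from h import *
im=cv2.imread('pics/top0.png')[150:275,190:300]
cv2.imwrite('pics/c0.png',cv2.resize(im,None,fx=4.8,fy=4.8,interpolation=cv2.INTER_CUBIC))
k=cam('top')
print(ray(k,[(235,158),(271,165),(245,266),(206,257)],10).round())
E
```

```text
[[581. 308.  10.]
 [566. 223.  10.]
 [329. 281.  10.]
 [349. 372.  10.]]
```

View pics/c0.png

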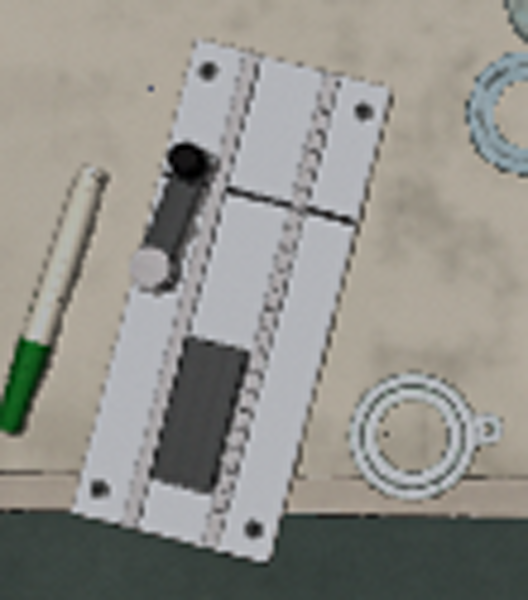

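The crop shows the line from (230,190) to (357,222), the blank's front end near y=345 (left 187, right 248), the pivot at (153,268) and the knob at (187,160). Next I'll go above the board with the tool's x along the board's x, fingers shut, for a close wrist view.

Call:
{"op": "arm_command", "data": {
  "increments": [1, 464, -247, 0, 0, 1, 464, -247, 0, 0, 1, 464, -247, 0, 0, 1, 464, -247, 0, 0, 1, 464, -247, 0, 0, 1, 464, -247, 0, 0, 1, 464, -247, 0, 0, 1, 464, -247, 0, 0, 1, 464, -247, 0, 0, 1, 516, -694, 27, 29.4, 1, 516, -694, 27, 29.4, 1, 516, -694, 27, 29.4, 1, 516, -694, 27, 29.4, 1, 516, -694, 27, 29.4, 1, 516, -694, 27, 29.4, 1, 516, -694, 27, 29.4, 1, 516, -694, 27, 29.4, 1, 516, -694, 27, 29.4, 1, 516, -694, 27, 29.4, 1, 516, -694, 27, 29.4]
}}

```text
time: 2.6
tool_pos: [456.0, 294.2, 199.8]
tcp_rot: [3.141, -0.0, -0.256]
contact_force: [-0.3, 0.2, -1.0]
grip_width: 0.1
```

```bash
python3 - <<'E'
from h import *
o=sensors.get_obs();im=imaging.capture('wrist');cv2.imwrite('pics/w1.png',im)
np.save('o1.npy',o,allow_pickle=True);print(o['time'],o['tool_pos'],o['tcp_rot'],o['joint_positions'],abs(o['dq']).max(),o['grip_width'],o['contact_force'])
E
```

```text
2.6 [455.99389696 294.23507536 199.75841921] [ 3.14131853e+00 -1.00675881e-04 -2.56062758e-01] [ 4.31948483e-01  3.96939816e-01  1.51816339e+00 -2.92869504e-04
  1.22658576e+00  2.25890642e+00] 0.002706609917697382 0.11017359029993765 [-0.27686817  0.22434447 -1.03315188]
```

View pics/w1.png

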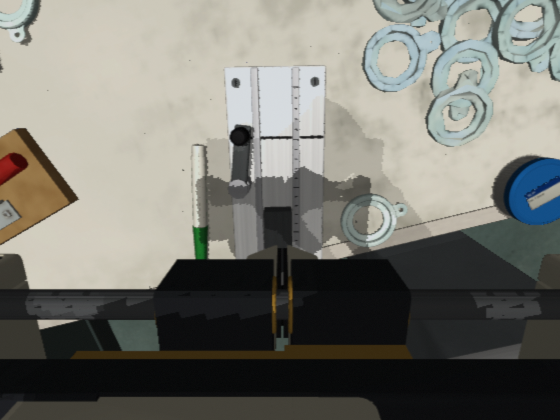

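The wrist view shows the line at row 136 (cols 260–323), the blank's front at row ~207 (cols 264–292), the knob top at (240,134), the pivot near (240,185), and the far edge of the board at row 67.

```bash
python3 - <<'E'
from h import *
o=np.load('o1.npy',allow_pickle=True).item();k=cam('wrist',o)
im=cv2.imread('pics/w1.png');g=cv2.cvtColor(im,cv2.COLOR_BGR2GRAY).astype(int)
# far corners, side edges at z=10
print('far',ray(k,[(225.5,67),(325.5,66.5)],10).round(1).tolist())
# right edge/left edge by gradient (bench is yellowish: b<r)
d=im[:,:,2].astype(int)-im[:,:,0]
pl=d<8
for r in(90,110,150,165): 
    c=np.where(pl[r,200:350])[0]+200;print(r,c.min(),c.max())
# line
L=[];
for c in list(range(263,291,3))+list(range(303,321,3)):
    s=g[128:145,c];w=np.clip(np.median(s)-15-s,0,None);L.append((c,128+(w*np.arange(17)).sum()/max(w.sum(),1)))
L=np.array(L);print(L.round(1).tolist())
P=ray(k,L,10);p=np.polyfit(P[:,1],P[:,0],1);print('line pts',P[[0,9]].round(1).tolist(),P[-1].round(1),'yaw',-np.arctan(p[0]))
for c in(270,278,286): print(c,g[196:222,c].tolist())
for r in(212,220,230): print(r,g[r,255:302].tolist())
cv2.imwrite('pics/w1c.png',cv2.resize(im[115:250,215:335],None,fx=4.4,fy=4.4,interpolation=cv2.INTER_CUBIC))
E
```

```text
far [[584.4, 315.4, 10.0], [560.2, 221.2, 10.0]]
90 226 324
110 227 324
150 230 323
165 231 323
[[263.0, 137.4], [266.0, 137.2], [269.0, 137.1], [272.0, 137.4], [275.0, 137.1], [278.0, 137.0], [281.0, 137.0], [284.0, 137.0], [287.0, 137.3], [290.0, 137.0], [303.0, 136.9], [306.0, 136.9], [309.0, 136.8], [312.0, 136.5], [315.0, 136.5], [318.0, 136.5]]
line pts [[510.6, 298.2, 10.0], [503.9, 271.2, 10.0]] [497.1 243.2  10. ] yaw -0.24307490812939558
270 [100, 100, 100, 100, 100, 99, 99, 99, 100, 98, 82, 34, 22, 22, 22, 24, 30, 31, 30, 31, 30, 30, 31, 31, 31, 31]
278 [101, 101, 101, 100, 101, 101, 101, 101, 101, 99, 77, 31, 22, 22, 21, 25, 29, 30, 32, 31, 31, 31, 30, 31, 31, 31]
286 [99, 98, 98, 99, 99, 98, 99, 98, 98, 95, 65, 29, 21, 21, 22, 27, 30, 32, 31, 30, 30, 29, 32, 32, 30, 31]
212 [135, 103, 80, 75, 77, 78, 77, 71, 48, 30, 28, 29, 29, 30, 29, 30, 29, 28, 29, 28, 28, 28, 29, 29, 30, 29, 30, 29, 28, 30, 30, 30, 29, 29, 28, 29, 40, 68, 76, 75, 75, 77, 78, 76, 79, 91, 96]
220 [136, 116, 102, 101, 103, 105, 105, 85, 55, 36, 29, 29, 30, 28, 31, 31, 30, 30, 29, 29, 29, 28, 30, 31, 31, 30, 31, 28, 28, 30, 30, 30, 30, 29, 31, 31, 41, 66, 75, 75, 76, 77, 77, 77, 79, 91, 98]
230 [137, 115, 102, 100, 102, 103, 102, 93, 68, 46, 40, 39, 40, 40, 41, 40, 39, 40, 35, 31, 32, 36, 33, 31, 30, 30, 30, 29, 28, 29, 30, 30, 30, 30, 30, 31, 40, 67, 74, 72, 72, 72, 73, 72, 78, 91, 96]
```

View pics/w1c.png

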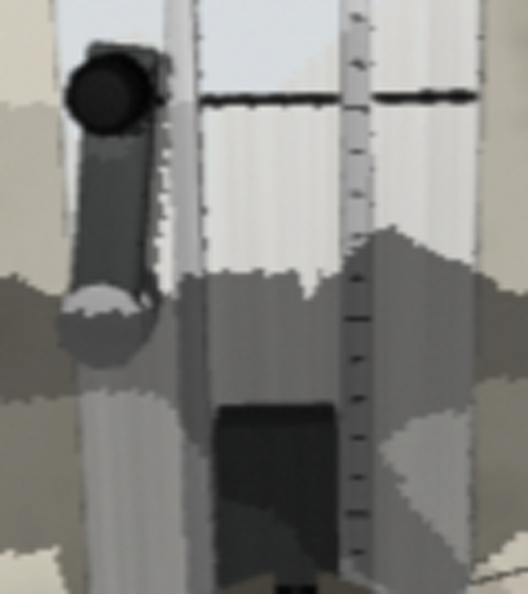

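Front face dark band at crop y≈405–425, which puts the lower front edge at row ~206.7. The knob is at crop (108,93) and the pivot disc at (107,325).

```bash
python3 - <<'E'
from h import *
o=np.load('o1.npy',allow_pickle=True).item();k=cam('wrist',o)
R=Ro.from_euler('z',-0.25).as_matrix()
T=Ro.from_euler('xyz',o['tcp_rot']).as_matrix();t=o['tool_pos']
c=lambda u,v:(215+u/4.4-.4,115+v/4.4-.4)
def s(n,uv,z):
    P=ray(k,uv,z)[0];print(n,P.round(1),'board-axes',(R.T@P).round(1),'tool',(T.T@(P-t)).round(1))
# channel centre via blank sides
s('line',(276.8,137.1),10); s('front low',(277.6,206.6),10); s('front top',(277.6,211),30)
s('blank mid top L',(263,220),30); s('blank R',(291.5,220),30)
s('board R',(323.7,150),10); s('board L',(229.5,150),10); s('far',(276,67),10)
s('rail in L @line',c(203,200),16); s('rail in R',c(341,200),16)
s('knob top',c(108,93),69); s('pivot top',c(107,325),42); s('pivot lo',c(107,325),39)
E
```

```text
line [507.3 284.4  10. ] board-axes [421.2 401.   10. ] tool [ 52.1  -3.5 189.8]
front low [435.  302.8  10. ] board-axes [346.6 401.   10. ] tool [-22.5  -3.  189.8]
front top [436.  302.3  30. ] board-axes [347.6 400.8  30. ] tool [-21.4  -2.8 169.8]
blank mid top L [430.4 319.6  30. ] board-axes [337.9 416.1  30. ] tool [-31.2 -18.1 169.8]
blank R [422.8 290.8  30. ] board-axes [337.7 386.3  30. ] tool [-31.3  11.7 169.8]
board R [482.1 240.5  10. ] board-axes [407.7 352.3  10. ] tool [ 38.9  45.3 189.8]
board L [507.1 335.4  10. ] board-axes [408.3 450.5  10. ] tool [ 39.  -52.8 189.7]
far [572.  267.9  10. ] board-axes [487.9 401.1  10. ] tool [118.9  -3.9 189.8]
rail in L @line [489.5 306.2  16. ] board-axes [398.5 417.8  16. ] tool [ 29.3 -20.1 183.8]
rail in R [481.2 274.9  16. ] board-axes [398.3 385.4  16. ] tool [ 29.3  12.3 183.8]
knob top [520.6 313.3  69. ] board-axes [426.9 432.3  69. ] tool [ 57.7 -34.8 130.8]
pivot top [471.4 331.9  42. ] board-axes [374.6 438.2  42. ] tool [  5.3 -40.4 157.7]
pivot lo [470.8 332.4  39. ] board-axes [373.9 438.6  39. ] tool [  4.6 -40.7 160.7]
```

The measurements agree with the given geometry: the line is at board x≈+53, the front edge at −21 (74.6 mm to go) and the pivot at (6, 38). Now I'll descend behind the blank.

Call:
{"op": "arm_command", "data": {
  "increments": [1, -117, -2.5, 0, -0.35, 1, -117, -2.5, 0, -0.35, 1, -117, -2.5, 60, -0.35, 1, -117, -2.5, 120, -0.35, 1, -117, -2.5, 150, -0.35, 1, -117, -2.5, 170, -0.35, 1, -117, -2.5, 180.5, -0.35, 1, -117, -2.5, 180.5, -0.35, 1, -117, -2.5, 180.5, -0.35]
}}

```text
time: 3.78
tool_pos: [343.6, 327.5, 20.0]
tcp_rot: [-3.14, -0.001, -0.249]
contact_force: [-0.4, -0.2, -0.0]
grip_width: 0.4
```

```bash
python3 - <<'E'
from h import *
o=sensors.get_obs();im=imaging.capture('wrist');cv2.imwrite('pics/w2.png',im)
np.save('o2.npy',o,allow_pickle=True);print(o['time'],o['tool_pos'],o['tcp_rot'],o['contact_force'])
E
```

```text
3.775 [343.61243958 327.47162435  19.98937194] [-3.14048456e+00 -1.08667061e-03 -2.48558417e-01] [-0.43074415 -0.19147032 -0.0259297 ]
```

View pics/w2.png

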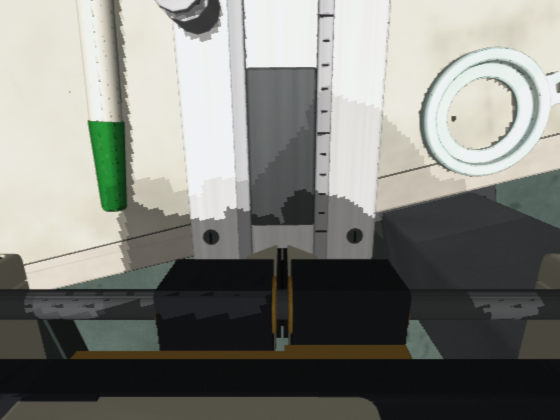

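The blank lies squarely in the channel (rear edge row 225, cols 247–315) and the shut fingertips are centred behind it at col 282. I'll push most of the way, then look.

Call:
{"op": "arm_command", "data": {
  "increments": [1, 5, 0, 0, 0, 1, 10, 0, 0, 0, 1, 14, 0, 0, 0, 1, 18, 0, 0, 0, 1, 23, 0, 0, 0, 1, 28, 0, 0, 0, 1, 33, 0, 0, 0, 1, 38, 0, 0, 0, 1, 43, 0, 0, 0, 1, 48, 0, 0, 0, 1, 53, 0, 0, 0, 1, 58, 0, 0, 0, 1, 62, 0, 0, 0, 1, 66, 0, 0, 0, 1, 70, 0, 0, 0, 1, 73, 0, 0, 0, 1, 75, 0, 0, 0, 1, 75, 0, 0, 0]
}}

```text
time: 6.08
tool_pos: [416.1, 308.8, 19.2]
tcp_rot: [-3.141, -0.001, -0.248]
contact_force: [-0.7, -0.0, -0.5]
grip_width: 0.3
```

```bash
cat > m.py <<'E'
from h import *
import sys
o=sensors.get_obs();im=imaging.capture('wrist');cv2.imwrite(f'pics/{sys.argv[1]}.png',im)
np.save(sys.argv[1]+'.npy',o,allow_pickle=True);print(o['time'],o['tool_pos'],o['tcp_rot'],o['contact_force'])
cv2.imwrite(f'pics/{sys.argv[1]}c.png',cv2.resize(im[0:150,200:360],None,fx=4,fy=4,interpolation=cv2.INTER_CUBIC))
g=cv2.cvtColor(im,cv2.COLOR_BGR2GRAY)
for c in(255,265,275,285,295,305): print(c,g[0:110,c].tolist())
E
python3 m.py w3
```

```text
6.075 [416.10765434 308.83834348  19.24514375] [-3.14135495e+00 -6.81324654e-04 -2.48217621e-01] [-0.68139678 -0.02841376 -0.46423953]
255 [236, 236, 237, 236, 236, 236, 236, 236, 237, 236, 236, 236, 237, 236, 237, 236, 237, 236, 236, 237, 236, 237, 236, 237, 237, 237, 237, 237, 236, 237, 237, 237, 237, 237, 236, 236, 237, 237, 237, 237, 237, 237, 237, 237, 237, 237, 236, 237, 237, 237, 237, 237, 237, 237, 237, 237, 237, 237, 237, 237, 237, 237, 237, 237, 237, 237, 237, 237, 237, 237, 237, 230, 90, 37, 36, 38, 40, 75, 166, 233, 237, 237, 237, 237, 237, 237, 237, 237, 237, 237, 237, 237, 237, 237, 237, 237, 237, 237, 237, 237, 236, 221, 111, 77, 86, 95, 102, 102, 101, 101]
265 [237, 236, 236, 237, 237, 237, 236, 236, 236, 236, 236, 236, 237, 236, 236, 236, 237, 237, 237, 237, 237, 236, 237, 237, 237, 237, 237, 237, 236, 237, 237, 237, 237, 237, 237, 237, 237, 236, 237, 237, 236, 236, 237, 237, 237, 237, 237, 237, 237, 237, 236, 237, 237, 237, 237, 237, 237, 237, 237, 237, 237, 237, 237, 236, 237, 237, 237, 237, 237, 237, 232, 147, 55, 38, 37, 37, 45, 110, 224, 231, 236, 237, 237, 237,
[... 1612 characters left out ...]
 233, 237, 237, 237, 237, 237, 237, 237, 237, 237, 237, 237, 237, 237, 237, 237, 237, 237, 237, 237, 237, 237, 237, 231, 118, 75, 75, 92, 98, 98, 98, 98]
305 [236, 237, 236, 237, 236, 236, 237, 236, 236, 237, 236, 236, 236, 237, 237, 236, 236, 236, 237, 237, 236, 237, 236, 236, 236, 236, 237, 236, 237, 237, 237, 237, 236, 236, 237, 236, 237, 237, 237, 237, 237, 236, 237, 236, 237, 237, 237, 237, 237, 237, 237, 237, 237, 237, 237, 237, 237, 237, 237, 237, 237, 236, 237, 237, 237, 237, 236, 237, 236, 229, 219, 140, 54, 36, 36, 36, 48, 105, 169, 233, 237, 237, 237, 237, 237, 237, 237, 237, 237, 237, 237, 237, 237, 237, 237, 237, 237, 237, 237, 237, 235, 217, 104, 78, 87, 98, 103, 103, 103, 102]
```

View pics/w3c.png

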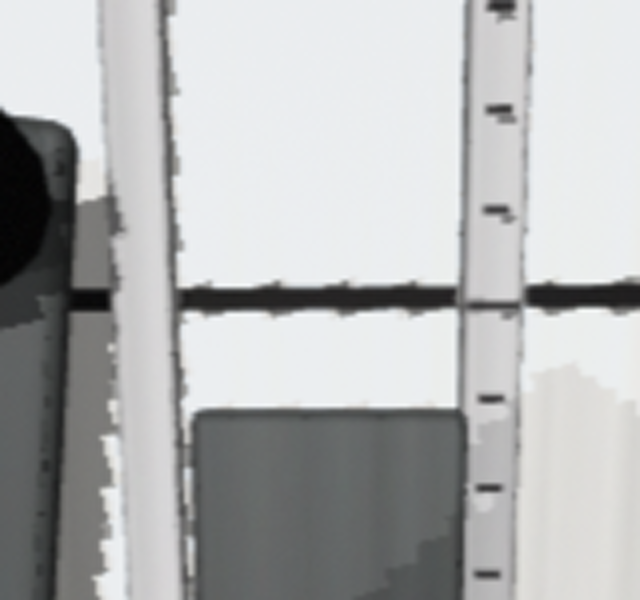

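The line is at row ~74.3 and the blank's visible front edge at row ~102, square to the line.

```bash
python3 - <<'E'
from h import *
o=np.load('w3.npy',allow_pickle=True).item();k=cam('wrist',o)
T=Ro.from_euler('xyz',o['tcp_rot']).as_matrix();t=o['tool_pos']
f=lambda uv,z:(T.T@(ray(k,uv,z)[0]-t)).round(2)
print('cam',(T.T@(k[1][:3,3]-t)).round(1));print('line',f((280,74.4),10),'edge30',f((280,101.9),30),'edge10',f((280,101.9),10))
# rear of blank in w2
o=np.load('o2.npy',allow_pickle=True).item();k=cam('wrist',o);T=Ro.from_euler('xyz',o['tcp_rot']).as_matrix();t=o['tool_pos']
print('w2 rear30',f((281,225),30),'front top',f((281,67.5),30))
E
```

```text
cam [  78.     1.4 -157.3]
line [94.41  0.7   9.31] edge30 [ 81.64   0.76 -10.7 ] edge10 [82.13  0.67  9.3 ]
w2 rear30 [26.31  1.11 -9.98] front top [95.17  1.2  -9.91]
```

About 12.6 mm to go. I'll push 12 slowly, back off, and raise so the camera sits ahead of the front face for an unambiguous check.

Call:
{"op": "arm_command", "data": {
  "increments": [1, 3, 0, 0, 0, 1, 6, 0, 0, 0, 1, 8.5, 0, 0, 0, 1, 10.5, 0, 0, 0, 1, 11.5, 0, 0, 0, 1, 12, 0, 0, 0, 1, 12, 0, 0, 0, 1, 2, 0, 0, 0, 1, -3, 0, 0, 0, 1, -3, 0, -40, 0, 1, -3, 0, -80, 0, 1, 40, 0, -80, 0, 1, 40, 0, -80, 0, 1, 40, 0, -80, 0]
}}

```text
time: 7.88
tool_pos: [453.5, 298.8, 98.6]
tcp_rot: [3.141, 0.001, -0.248]
contact_force: [-0.1, 1.1, 0.2]
grip_width: 0.5
```

```bash
sed -i 's/^for c in.*//; s/im\[0:150,200:360\]/im[70:220,200:360]/' m.py; python3 m.py w4; python3 - <<'E'
from h import *
g=cv2.cvtColor(cv2.imread('pics/w4.png'),cv2.COLOR_BGR2GRAY)
for c in(260,270,280,290,295): print(c,g[100:190,c].tolist())
E
```

```text
7.875 [453.50011276 298.82376452  98.59592317] [ 3.14056205e+00  1.32327941e-03 -2.48482472e-01] [-0.14425148  1.05358183  0.20134115]
260 [219, 219, 220, 219, 219, 219, 219, 220, 219, 219, 219, 219, 219, 219, 219, 219, 219, 219, 219, 219, 219, 219, 219, 219, 219, 219, 218, 219, 219, 219, 219, 219, 219, 219, 219, 219, 219, 219, 219, 218, 203, 80, 31, 36, 99, 199, 186, 149, 117, 87, 85, 100, 100, 98, 97, 96, 95, 88, 89, 89, 88, 87, 89, 88, 91, 110, 108, 107, 108, 113, 113, 112, 112, 112, 112, 112, 111, 133, 136, 140, 140, 140, 139, 139, 139, 136, 134, 134, 127, 81]
270 [219, 219, 219, 219, 219, 219, 219, 219, 219, 219, 219, 219, 219, 219, 219, 219, 219, 219, 219, 219, 219, 219, 219, 219, 219, 219, 219, 219, 219, 219, 219, 219, 219, 219, 220, 219, 219, 219, 219, 219, 207, 81, 28, 24, 21, 24, 27, 42, 69, 84, 87, 87, 86, 73, 72, 71, 71, 72, 70, 71, 71, 71, 70, 71, 71, 70, 70, 70, 70, 71, 70, 71, 69, 70, 69, 70, 70, 70, 69, 70, 69, 70, 70, 70, 69, 70, 69, 69, 69, 69]
280 [219, 219, 219, 219, 218, 219, 219, 219, 219, 219, 219, 218, 219, 219, 219, 220, 219, 219, 219, 219, 219, 219, 219, 219
[... 394 characters left out ...]
19, 219, 219, 220, 219, 219, 219, 219, 218, 218, 219, 218, 214, 215, 214, 214, 214, 213, 213, 201, 69, 21, 30, 57, 29, 27, 36, 55, 65, 67, 67, 67, 67, 67, 67, 66, 67, 67, 67, 66, 65, 65, 66, 65, 66, 65, 65, 65, 66, 65, 66, 65, 65, 65, 65, 65, 64, 65, 64, 63, 66, 65, 65, 63, 65, 64, 63, 63, 63]
295 [219, 219, 219, 219, 219, 219, 219, 219, 219, 219, 219, 219, 219, 219, 219, 219, 219, 219, 219, 220, 219, 219, 220, 219, 219, 219, 219, 218, 215, 213, 213, 213, 213, 212, 212, 213, 212, 212, 213, 209, 176, 58, 22, 24, 37, 26, 26, 37, 59, 69, 71, 71, 70, 72, 71, 70, 71, 70, 72, 70, 71, 70, 70, 70, 70, 70, 71, 70, 70, 69, 70, 70, 70, 70, 70, 69, 69, 68, 69, 68, 68, 67, 68, 68, 68, 67, 66, 65, 64, 48]
```

View pics/w4c.png

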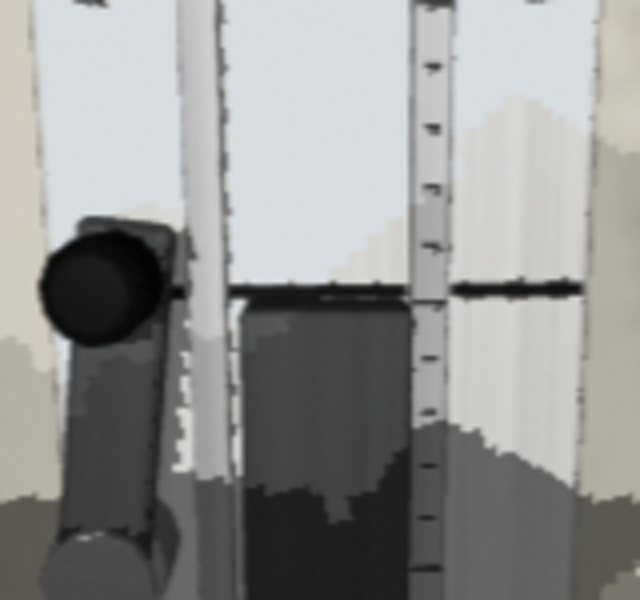

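A thin bright sliver at row 144 (cols 280–290) shows the front lower edge about on the near side of the line (line rows 140.9–143.9), so it is roughly 1.2–1.4 mm short of the line's middle. I'll push 1.2 mm more and recheck from the same place.

Call:
{"op": "arm_command", "data": {
  "increments": [1, -43, 0, 0, 0, 1, -43, 0, 0, 0, 1, -43, 0, 40, 0, 1, -43, 0, 80, 0, 1, -43, 0, 80, 0, 1, -36, 0, 80, 0, 1, -31, 0, 80, 0, 1, -28.5, 0, 80, 0, 1, -27.5, 0, 80, 0, 1, -26.8, 0, 80, 0, 1, -26.8, 0, 80, 0, 1, -26.8, 0, 80, 0, 1, -36, 0, 80, 0, 1, -43, 0, 80, 0, 1, -43, 0, 40, 0, 1, -43, 0, 0, 0, 1, 0, 0, 0, 0, 1, 0, 0, 0, 0, 1, 0, 0, 0, 0]
}}

```text
time: 10.3
tool_pos: [453.4, 298.8, 98.6]
tcp_rot: [3.141, 0.001, -0.248]
contact_force: [0.2, 0.1, -0.5]
grip_width: 0.4
```

```bash
python3 m.py w5; python3 - <<'E'
from h import *
im=cv2.imread('pics/w5.png');g=cv2.cvtColor(im,cv2.COLOR_BGR2GRAY)
for c in(260,264,270,280,290,300,320,330): print(c,g[136:156,c].tolist())
cv2.imwrite('pics/w5d.png',cv2.resize(im[125:165,250:345],None,fx=8,fy=8,interpolation=cv2.INTER_NEAREST))
E
```

```text
10.3 [453.43623159 298.80800477  98.60181544] [ 3.14051317e+00  1.34703729e-03 -2.48482602e-01] [ 0.23404331  0.07452326 -0.4628639 ]
260 [219, 218, 219, 214, 161, 65, 30, 34, 83, 149, 120, 116, 101, 97, 96, 96, 96, 94, 94, 94]
264 [219, 219, 218, 219, 209, 96, 29, 23, 25, 30, 58, 73, 82, 82, 82, 81, 81, 82, 81, 81]
270 [219, 219, 219, 218, 198, 69, 25, 24, 25, 31, 61, 69, 85, 87, 86, 87, 84, 74, 71, 71]
280 [219, 219, 219, 218, 207, 71, 23, 22, 24, 29, 52, 63, 69, 70, 68, 69, 68, 69, 68, 69]
290 [214, 214, 213, 213, 201, 70, 22, 23, 24, 29, 51, 62, 67, 67, 67, 66, 67, 67, 67, 66]
300 [207, 207, 207, 202, 156, 58, 33, 28, 33, 29, 54, 63, 69, 70, 70, 70, 69, 70, 70, 69]
320 [208, 208, 208, 201, 156, 51, 22, 49, 141, 201, 207, 207, 207, 206, 205, 206, 206, 205, 204, 205]
330 [204, 204, 195, 124, 65, 26, 20, 41, 122, 195, 202, 200, 201, 200, 200, 200, 200, 200, 200, 199]
```

View pics/w5d.png

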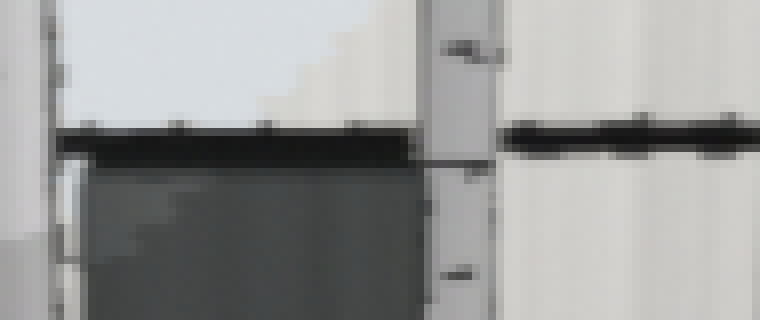

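The bright sliver is gone: the front face now rises straight from the line. As a number, I'll use the top front edge (row ~145.6) against the line, then plan the knob swing.

```bash
python3 - <<'E'
from h import *
o=np.load('w5.npy',allow_pickle=True).item();k=cam('wrist',o)
T=Ro.from_euler('xyz',o['tcp_rot']).as_matrix();t=o['tool_pos']
f=lambda uv,z:(T.T@(ray(k,uv,z)[0]-t)).round(2)
print('cam',(T.T@(k[1][:3,3]-t)).round(1))
for r in(141.9,142.4):print('line',f((282,r),10))
for r in(145,145.6,146.2):print('top edge',r,f((282,r),30))
# w4 lower edge measured at 144.3
print('w4 lower',f((285,144.2),10),'w4 top',f((285,147.2),30),f((285,147.7),30))
c=lambda u,v:(200+u/4-.4,70+v/4-.4)
print('knob',f(c(92,290),69),'pivot',f(c(97,590),39))
R=Ro.from_euler('z',-0.25).as_matrix();print('tcp board',(R.T@t-[367.9,401,0]).round(1))
E
```

```text
cam [  78.     1.4 -157.3]
line [56.2   1.72 88.53]
line [55.84  1.72 88.53]
top edge 145 [55.92  1.7  68.53]
top edge 145.6 [55.52  1.7  68.53]
top edge 146.2 [55.12  1.69 68.53]
w4 lower [54.54  3.92 88.53] w4 top [54.45  3.72 68.53] [54.11  3.72 68.53]
knob [ 61.36 -31.43  29.49] pivot [  7.72 -38.51  59.55]
tcp board [-2.5  0.7 98.6]
```

The front edge is within about 0.5 mm of the line's middle (55.5 against 56.0), well inside the 2.5 mm line. Next I'll turn the tool so its flat −x face pushes the knob around the arc, and place it on the knob's outer side.

Call:
{"op": "arm_command", "data": {
  "increments": [1, 62.7, -60.9, 0, -83, 1, 62.7, -60.9, 0, -83, 1, 62.7, -60.9, 0, -83, 1, 62.7, -60.9, 0, -83, 1, 62.7, -60.9, 0, -83, 1, 62.7, -60.9, 0, -83, 1, 62.7, -60.9, 0, -83, 1, 62.7, -60.9, 0, -83, 1, 62.7, -60.9, 0, -83, 1, 62.7, -60.9, 0, -83, 1, 62.7, -60.9, 25, -83, 1, 62.7, -60.9, 45, -83, 1, 62.7, -60.9, 52, -83, 1, 62.7, -60.9, 52, -83]
}}

```text
time: 12.1
tool_pos: [530.1, 342.6, 47.0]
tcp_rot: [-3.141, 0.001, 1.2]
contact_force: [-0.3, 0.3, 1.6]
grip_width: 0.6
```

```bash
python3 - <<'E'
from h import *
o=sensors.get_obs();im=imaging.capture('scene');print(o['time'],o['tool_pos'],o['tcp_rot'],o['contact_force'],o['joint_positions'].round(2))
cv2.imwrite('pics/s6.png',cv2.resize(im[150:320,170:330],None,fx=3.5,fy=3.5,interpolation=cv2.INTER_CUBIC))
R=Ro.from_euler('z',-0.25).as_matrix();t=R.T@o['tool_pos']-[367.9,401,0];print('board',t)
T=R.T@Ro.from_euler('xyz',o['tcp_rot']).as_matrix();phi0=o['tcp_rot'][2]+.25
for d,a in [(22,7),(17.5,7),(17.5,11)]+[(17.5,x) for x in range(16,91,5)]+[(16,90),(15,90),(14,90)]:
    th=np.radians(a);n=np.array([np.sin(th),np.cos(th)])
    F=np.array([5,38])+52*np.array([np.cos(th),-np.sin(th)])+d*n
    D=T.T@np.r_[F-t[:2],0]; print(d,a,D[:2].round(1),round(np.degrees(phi0)-(90-a),1))
E
```

```text
12.1 [530.05129581 342.62758536  47.00456053] [-3.14120150e+00  5.44023735e-04  1.19964831e+00] [-0.30746121  0.2735256   1.57419594] [ 0.45  0.71  1.42 -0.    1.01  0.82]
board [60.90586349 62.11291267 47.00456053]
22 7 [-8.7 -0.6] 0.1
17.5 7 [-13.2  -0.6] 0.1
17.5 11 [-16.9   0.5] 4.1
17.5 16 [-21.6   1.5] 9.1
17.5 21 [-26.3   2.1] 14.1
17.5 26 [-31.1   2.3] 19.1
17.5 31 [-35.9   2. ] 24.1
17.5 36 [-40.7   1.4] 29.1
17.5 41 [-45.3   0.3] 34.1
17.5 46 [-49.9  -1.2] 39.1
17.5 51 [-54.3  -3. ] 44.1
17.5 56 [-58.5  -5.3] 49.1
17.5 61 [-62.5  -7.9] 54.1
17.5 66 [-66.3 -10.8] 59.1
17.5 71 [-69.8 -14.1] 64.1
17.5 76 [-73.  -17.7] 69.1
17.5 81 [-75.9 -21.5] 74.1
17.5 86 [-78.4 -25.5] 79.1
16 90 [-80.4 -30.4] 83.1
15 90 [-80.5 -31.4] 83.1
14 90 [-80.6 -32.4] 83.1
```

View pics/s6.png

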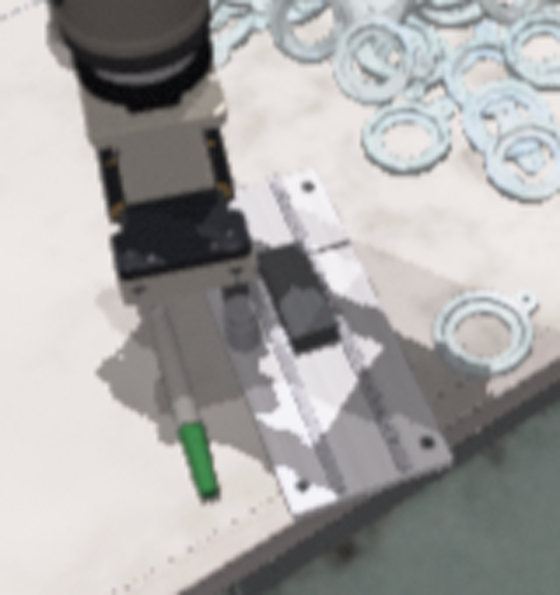

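The scene view shows the gripper outside the knob, the marker and ring untouched, and the blank at the line. I'll sweep the arc to 81° now and check force before the stop.

Call:
{"op": "arm_command", "data": {
  "increments": [1, -8.7, -0.6, 0, 0, 1, -13.2, -0.6, 0, 0, 1, -16.9, 0.5, 0, 4, 1, -21.6, 1.5, 0, 9, 1, -26.3, 2.1, 0, 14, 1, -31.1, 2.3, 0, 19, 1, -35.9, 2, 0, 24, 1, -40.7, 1.4, 0, 29, 1, -45.3, 0.3, 0, 34, 1, -49.9, -1.2, 0, 39, 1, -54.3, -3, 0, 44, 1, -58.5, -5.3, 0, 49, 1, -62.5, -7.9, 0, 54, 1, -66.3, -10.8, 0, 59, 1, -69.8, -14.1, 0, 64, 1, -73, -17.7, 0, 69, 1, -75.9, -21.5, 0, 74, 1, -75.9, -21.5, 0, 74]
}}

```text
time: 14.4
tool_pos: [482.7, 279.5, 47.7]
tcp_rot: [-3.141, -0.001, -0.091]
contact_force: [-0.4, 0.1, -0.0]
grip_width: 0.3
```

```bash
python3 - <<'E'
from h import *
o=sensors.get_obs();im=imaging.capture('wrist');print(o['time'],o['tool_pos'],o['tcp_rot'],o['contact_force'])
cv2.imwrite('pics/w7.png',im)
R=Ro.from_euler('z',-0.25).as_matrix();t=R.T@o['tool_pos']-[367.9,401,0];print('board',t)
E
```

```text
14.4 [482.7043579  279.48431612  47.72633119] [-3.14137119e+00 -6.79027709e-04 -9.05820417e-02] [-0.35224249  0.0581578  -0.00619941]
board [ 30.65272203 -10.78120514  47.72633119]
```

Call:
{"op": "arm_command", "data": {
  "increments": [1, -3.5, 0.9, 0, 4, 1, -6.5, 1.6, 0, 8, 1, -8.5, 1.9, 0, 9, 1, -9.5, 1.7, 0, 9, 1, -9.5, 1.7, 0, 9]
}}

```text
time: 15.08
tool_pos: [476.2, 278.3, 47.7]
tcp_rot: [-3.14, -0.006, -0.246]
contact_force: [9.4, -3.7, -4.1]
grip_width: 0.5
```

About 10 N of resistance (light friction is 1.5 N) with the TCP held at board x=24.6, which fits the knob at x≈5: it is at the hard stop. Back off, rise, and look.

Call:
{"op": "arm_command", "data": {
  "increments": [1, 5, 0, 0, 0, 1, 15, 0, 0, 0, 1, 15, 0, 0, 0, 1, 15, 0, -50, 0, 1, 15, 0, -100, 0, 1, 15, 0, -150, 0, 1, 15, 0, -150, 0, 1, 15, 0, -150, 0]
}}

```text
time: 16.08
tool_pos: [486.9, 275.0, 196.6]
tcp_rot: [3.141, 0.001, -0.248]
contact_force: [-0.0, 0.1, -0.1]
grip_width: 0.2
```

```bash
sed -i 's/im\[70:220,200:360\]/im[100:270,170:360]/' m.py; python3 m.py w8
```

```text
16.075 [486.94359196 275.03466589 196.56459449] [ 3.14082204e+00  1.02388749e-03 -2.47879212e-01] [-0.02472858  0.087519   -0.05805396]
```

View pics/w8c.png

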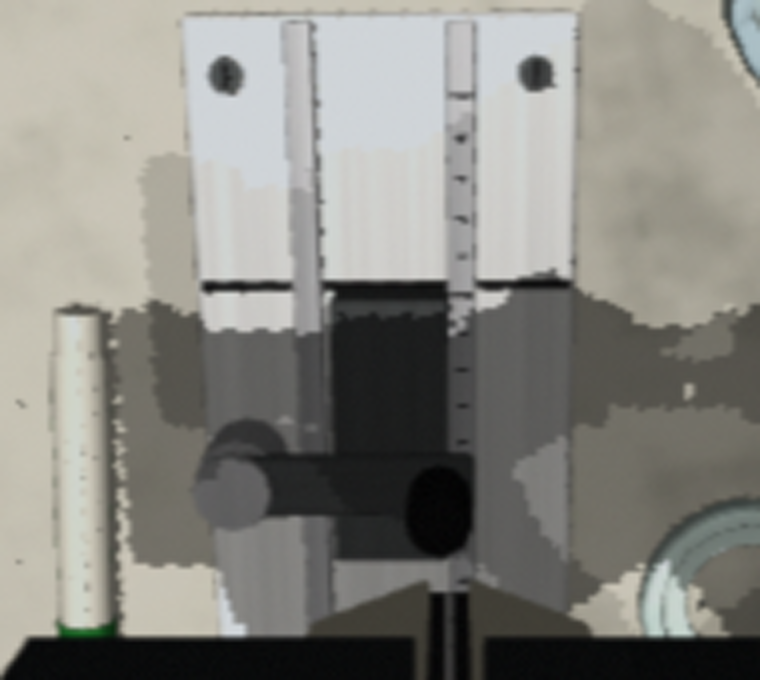

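The arm lies square across the blank, whose front end is still on the line. The marker and ring are in place and the robot is clear, so I'm handing in.

```bash
python3 -c "
from plant import ticket
print(ticket.close_job())"
```

```text
the job is handed in; nothing more can be done
None
```

I pushed the blank along the channel onto the scribed line, then swung the hold-down arm across it to its stop. I handed the job in at about 16 s, with the gripper raised clear at about 197 mm.

- **Blank on the line:** measured before the swing, the leading edge was about 0.3–0.5 mm short of the line's middle, within the 2.5 mm line. The final wrist picture shows it still square and down in the channel, with its front on the line.
- **One disagreement:** after the first stop, one measurement put the edge 0.8 mm short of the middle and the picture put it about 1.4 mm short. I pushed 1.2 mm further; the bright sliver between line and blank then disappeared.
- **Hold-down arm:** it met about 10 N of resistance at the stop, against about 1.5 N of friction. The final picture shows it square across the blank.
- **Other loose things:** the marker and ring look unmoved in the last pictures. I did not look at the tin again at the end, but the gripper never worked near it.

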